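# Cover the nozzle pot, then hold the grit bin's sprung lid just below balance

### The arm

A 6-joint arm with a two-finger parallel gripper is mounted at the origin on the work surface; the furniture and walls round the work are solid. World frame = base frame: x ahead of the robot, y to its left, z up, the work surface at z = 0. Lengths are in m, angles in rad, forces in N, time in s.
With the tool pointing down it reaches from about 0.35 to 0.975 m from the base axis. Payload 7.1 kg.
Tool frame: the origin (TCP) lies at the very end of the fingers, on their centre line; the grasp point (between the pads) lies 19 mm behind it (manip.hold_point_z is the z of the grasp point in the tool frame, in m); z points along the fingers, y is the line along which they close (so a half turn about z gives the same grasp; the last joint's range is limited). The gripper opens to 88 mm and grips with 3 to 60 N. Pads are 20 mm wide; open, the fingers measure 115 mm over their backs; the gripper's body (75 mm by 178 mm) begins 61 mm behind the grasp point.
Start: joints at [1.185, 0.423, 1.63, -0, 1.089, -0.019], TCP at [0.224, 0.583, 0.223] pointing down, gripper open.
Joint ranges: [-3, 3], [-0.9, 2.11], [0.09, 2.58], [-1.31, 4.45], [0.11, 2.69], [-2.54, 2.54]. Speed limits (rad/s): [2.39, 2.39, 3.01, 3.14, 3.14, 3.14].

### API

Orientations are given as a unit quaternion [x, y, z, w].
In Python, from cell import manip gives the robot as it stands.
- The arm moves only by the tool arm_command, never from a script. Its arguments are lists of equal length, an entry for each row: "linear": the shift along the tool's x, y, z in m, a list of three; "yaw": the turn about the tool's z in degrees. A call has exactly 10 rows; each row shifts and turns the commanded pose from where the row before left it, along the tool's axes as they then stand; what a row does not reach is not made up. A row lasts 1/8 s, in which the tool goes at most 62.5 mm and 10.7 degrees, less where a joint would pass 70% of its speed; a pose out of reach is approached as far as the arm can. A call is refused whole if a number of a shift passes 0.0625 or a number of a turn 10.7, either way. A call with a gripper value outside its range is refused whole. "jaw" is the opening, from 0 (shut) to 1 (fully open), set as the call begins (left out, the last holds). The fingers move at their own pace and stop on an object; "grip_force" is the grip in N (left out, the last holds). Time passes only in rows, so rows that do not move let the fingers close, or fill a call up. It gives the time, the measured TCP pose, the force, the opening and the grip force at its end, in the units of the state.
- manip.read_state(): the state, without advancing time (a new reading comes with each control period).
- manip.snapshot(name): name is "scene" or "side" or "wrist"; returns a dict with "frame" (400x640x3 uint8, red, green, blue), "z_map" (400x640 float32, m along the optical axis (not along the pixel's ray), 0 where there is no reading), "mtx" (3x3 intrinsics, pixels), "xyz" and "attitude" of the camera in the world; the wrist camera has in their place "mount" (4x4, takes a point from camera to tool coordinates, whose origin is the TCP and whose axes are the flange's). Camera axes: x right, y up, looking along -z (the intrinsics and any distortion apply to the point x, -y, -z); pixel columns grow to the right and rows downward; lengths in m; the calibration is good to about 2 mm. A picture is of the moment at which its call begins: read the wrist's pose just before it.
- manip.job_done(): hands the job in; it is judged then, once.
Trained networks look in a picture, given as the dict that the camera call returned (one of the last four; its "shot" number tells which), for a name from the list of things; names that differ only in an ending like _2 or _b are one class to them, and where a whole thing is asked for, a point or a joint stands for the part that bears it (a point fixed in the world has none). Each returns a list of dicts, best first, with "p" (0 to 1); they miss things now and then, are a little off and sometimes report something else, mostly with a low value. They report only what shows in the picture. A call takes as long as a camera call. They do not tell look-alikes from the thing itself.
- manip.masks_of(picture, query): "pixels" (400x640 bool, what is visible of it) and "box" ([centre column, centre row, width, height] in pixels, round what is visible of it).
- manip.spot_point(picture, query): "position" ([column, row] in pixels: a listed point, or the origin of a listed thing).
The state is a dict: "time": time; "q": joint angles; "qvel": joint speeds; "tau": joint torques, N m; "ee_pos": TCP position; "tcp_rot": TCP orientation; "wrist_force": force on the tool from outside, world axes, zero at the start; "torque": the same for the moment, N m; "finger_gap": finger opening in m; "gripper_force": force on a finger pad.
Only numpy, scipy, OpenCV 4.12 (cv2) and the standard library are available. Lean on these libraries where they do the work, as an engineer would, in place of code of your own. Each camera call takes 0.05 s, during which the arm holds its last target. There are 200 camera calls.

### The job

So that no grit gets on the copper nozzles, first put the red cover on the nozzle pot so that it sits seated and level, and let go of it. Then lift the grit bin's sprung lid by its bar handle past its balance point without letting it fly wide open, ease it back down to just below the balance point (pointer in the quadrant's yellow band), and finish still holding it there by the handle so that the spring can be set. Leave everything else where it lies.

Things in the scene. Friction and masses are not known exactly. Their poses are not given: they have to be found in the camera images.
- cover: loose round cover, about 0.12 kg (+-40 %), lying on its spigot on the 4 mm steel sheet. Red flange 104 mm across, 8 to 12 mm above the origin; black knob 22 mm across, 12 to 44 mm above it; black spigot below, 72 to 76 mm across, 8 mm deep. Origin: centre of the spigot's underside, z up. Seated, the flange lies on the pot's rim, the origin 8 mm below the rim's plane.
- pot: open round aluminium pot, its magnetic base holding it fast to the 4 mm steel sheet that lies on the bench's left part; outside 94 mm across, 60 mm high, wall 4 mm, mouth 86 mm across; two copper nozzles stand in it, 26 mm high, well below the rim. Origin: centre of its underside, z up.
- pot_rim (a point): centre of the pot's mouth, in the plane of the rim, 60 mm above the pot's foot (64 mm above the bench)
- bin: blue grit bin, 200 (x) by 220 (y) by 100 mm high, fixed, turned up to 0.25 rad. Origin: centre of its underside; -x side towards the robot; lid hinged at the far upper edge. On its +y side a steel quadrant arc of 120 mm radius about the hinge: yellow band from 0.50 to 0.66 rad of lid opening, red bead at the balance point, 0.70 rad; a red pointer on the lid runs along it.
- lid_hinge (a point): middle of the lid's hinge line: 100 mm beyond the bin's origin along the bin's x, 100 mm above the bench. The hinge axis is the bin's y.
- lid_handle (a point): middle of the handle: round steel bar 12 mm thick, along the bin's y, 120 mm between its side arms, 48 mm clear gap to the lid and bin front. At lid opening a it is 0.255 cos(a) - 0.006 sin(a) m from the hinge line towards the bin's -x, and 0.255 sin(a) + 0.006 cos(a) m above it (106 mm above the bench when shut, 249 mm at 0.60 rad, 269 mm at balance).
- lid (a joint): opening of the grey steel lid, rad: 0 shut, growing as the front rises, stop at 1.25. Springs carry most of its weight: let go below 0.70 it falls shut, at 0.70 it balances, above it springs open. Lifting from shut takes about 2 N at the handle, near balance under 1 N. Just below balance: 0.50 to 0.66 (yellow band); past balance: above 0.76; wide open: above 1.1.
- hex_nut_3: bystander: loose dark hexagon nut, 34 mm across, 15 mm high, lying left of the work; origin at its underside's centre
- magnet_square_1: bystander: red three-cornered welding magnet, 84 x 84 x 16 mm, lying flat at the right; origin at its underside's centre
- bolt_2: bystander: hexagon bolt, 20 mm across and 46 mm high, standing on its head in front of the bin; origin at its underside's centre
Things that resemble listed ones, but are neither listed nor needed, are in the scene too. There is more than one size of the pot; the job needs the smaller.

How it is judged:
By the outcome, as a careful person would: the job done as asked, in the order asked, and still so for the second after the job is handed in, while the arm keeps its last pose, push and grip.
It also fails if it takes over 58 s, if anything falls off the work surface, if the arm or the gripper's body presses on something with over 40 N, if the wrist force passes 120 N, or if a joint passes its speed limit or range.

## Working session

There is one attempt and no reset: what is moved stays moved. The work goes in short steps, Python scripts to look and compute and a tool call to move; the robot and the scene stay as the last step left them, time stands still between calls to the robot, and variables do not carry over. Pictures are saved under pics/ and viewed, at most 10 in all, crops included, and the job is handed in when it is done.

Besides the shell and the picture viewer there is one more tool, called after ">>>" by a JSON object that holds its "name" and its "arguments", one argument or row to a line. arm_command: Moves the arm, as the interface text tells. Its arguments: {"type":"object","properties":{"linear":{"type":"array"},"yaw":{"type":"array"},"jaw":{"type":"number"},"grip_force":{"type":"number"}},"required":["linear","yaw"]}

```bash
ls; mkdir -p pics; cat > h.py <<'E'
import numpy as np, cv2
from scipy.spatial.transform import Rotation as R
from cell import manip
def pose(p,st=None):
    if 'mount' in p:
        T=np.eye(4);T[:3,:3]=R.from_quat(st['tcp_rot']).as_matrix();T[:3,3]=st['ee_pos'];return T@np.array(p['mount'])
    T=np.eye(4);a=np.array(p['attitude']);T[:3,:3]=a if a.shape==(3,3) else R.from_quat(a).as_matrix();T[:3,3]=p['xyz'];return T
def cloud(p,st=None):
    K=np.array(p['mtx']);z=p['z_map'];v,u=np.mgrid[:400,:640]
    c=np.stack([(u-K[0,2])/K[0,0]*z,-(v-K[1,2])/K[1,1]*z,-z],-1)
    T=pose(p,st);return c@T[:3,:3].T+T[:3,3]
def save(p,n,s=1.0):
    im=cv2.cvtColor(p['frame'],cv2.COLOR_RGB2BGR);cv2.imwrite(f'pics/{n}.png',cv2.resize(im,None,fx=s,fy=s))
E
python3 - <<'E'
from h import *
st=manip.read_state();print(st)
for n in ['scene','side']:
    p=manip.snapshot(n);save(p,n+'0',1.25);C=cloud(p)
    print(n,p['xyz'],p['attitude'],{k:v for k,v in p.items() if k not in('frame','z_map','xyz','attitude')})
    for q in ['cover','pot','bin','lid']:
        for m in manip.masks_of(p,q)[:3]:
            P=C[m['pixels']&(p['z_map']>0)];print(q,round(m['p'],2),np.round(m['box']),np.round(np.median(P,0),3),np.round(np.percentile(P,2,axis=0),3),np.round(np.percentile(P,98,axis=0),3))
    for q in ['cover','pot_rim','lid_hinge','lid_handle','hex_nut_3','magnet_square_1','bolt_2']:
        for m in manip.spot_point(p,q)[:3]:
            u,v=np.round(m['position']).astype(int);print(q,round(m['p'],2),u,v,np.round(C[v,u],3) if 0<=u<640 and 0<=v<400 else '')
print(manip.hold_point_z, manip.read_state()['time'])
E
```

```text
pics
{'time': 0.0, 'q': array([ 1.18499872e+00,  4.23829732e-01,  1.63070677e+00,  9.06110384e-06,
        1.08858929e+00, -1.89911226e-02]), 'qvel': array([ 4.86633967e-04,  7.26224233e-04,  8.48356136e-04, -4.44175693e-05,
       -5.91582015e-04,  9.65730334e-04]), 'tau': array([-4.79988594e-03, -5.44618177e+01, -2.73660511e+01,  6.39258418e-02,
        2.30316137e-02, -1.17511827e-04]), 'ee_pos': array([0.22390333, 0.58291159, 0.22190205]), 'tcp_rot': array([ 1.82378805e-01,  9.83228043e-01, -7.50115262e-04, -1.58022599e-04]), 'wrist_force': array([ 0.16944677, -0.29382411, -0.33678004]), 'torque': array([-0.04480223,  0.01901614,  0.0277396 ]), 'gripper_force': 0.0, 'finger_gap': 0.08791750639381837}
scene [-0.35108956 -0.99948027  0.82292097] [ 0.49598062 -0.18000578 -0.27019982  0.80535284] {'mtx': array([[491.30791623,   0.        , 324.4957021 ],
       [  0.        , 491.30791623, 205.03552451],
       [  0.        ,   0.        ,   1.        ]]), 'shot': 1}
cover 0.82 [258. 222.  32.  21.] [0.389 0.3   0.015] [0.346 0.259 0.01 ] [0.441 0.356 0.048]
pot 0.79 [304. 207.  28. 
[... 1392 characters left out ...]
11 -0.025  0.107] [ 0.476 -0.15   0.101] [0.723 0.068 0.111]
bin 0.77 [301. 182.  82.  57.] [0.624 0.045 0.103] [ 0.503 -0.143  0.008] [0.74  0.085 0.114]
bin 0.52 [330. 292.  11.  11.] [0.474 0.49  0.017] [0.458 0.471 0.005] [0.488 0.5   0.021]
lid 0.94 [305. 173.  84.  31.] [ 0.611 -0.024  0.107] [ 0.476 -0.194  0.001] [0.726 0.08  0.13 ]
cover 0.63 359 253 [0.395 0.325 0.017]
pot_rim 0.75 302 229 [0.581 0.24  0.036]
pot_rim 0.68 372 176 [ 0.342 -0.129  0.049]
lid_hinge 0.68 274 172 [ 0.72  -0.029  0.104]
lid_hinge 0.34 301 230 [0.584 0.242 0.033]
lid_handle 0.97 340 173 [ 0.469 -0.032  0.107]
hex_nut_3 0.42 330 293 [0.473 0.5   0.016]
bolt_2 0.35 353 216 [ 0.415  0.089 -0.004]
-0.0187 1.2
```

View pics/scene0.png

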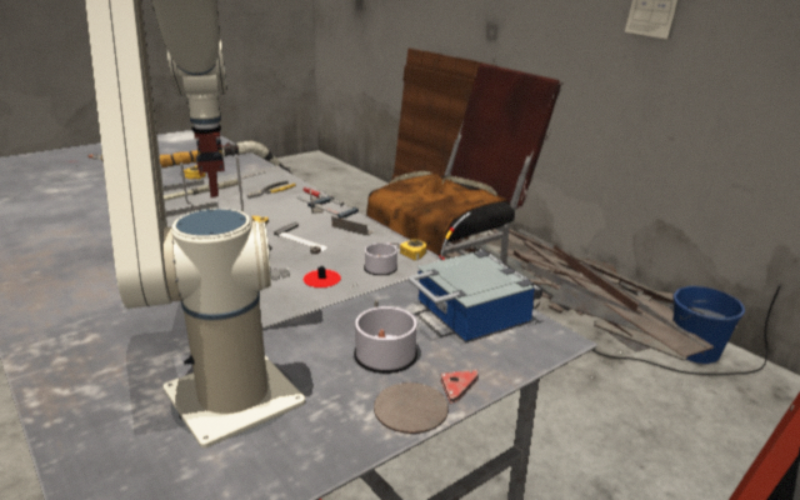

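View pics/side0.png

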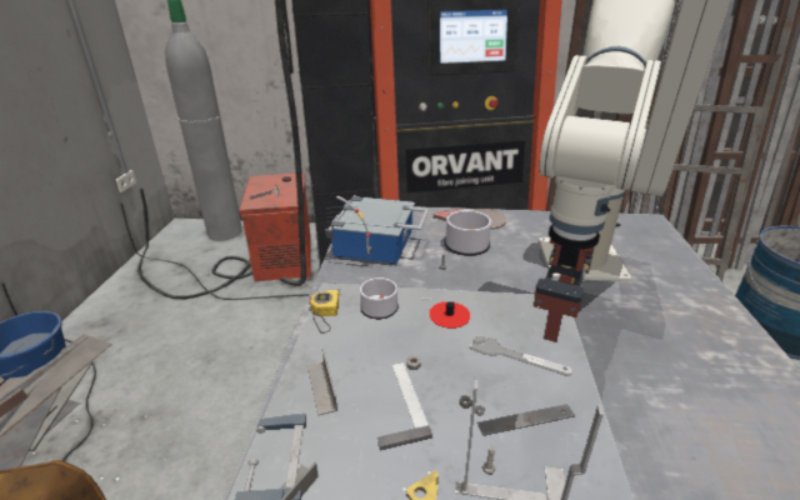

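The scene picture shows the red cover at about (322,278), the small pot at (380,258), the large look-alike pot at (386,338) and the bin at (475,295). The side picture agrees, with the cover at (450,315), the small pot at (379,297), and the bolt at (443,260) in front of the bin. Next I'll fit the geometry.

```bash
cat >> h.py <<'E'
from scipy.optimize import least_squares
def circ(P,r):
    s=least_squares(lambda c:np.hypot(P[:,0]-c[0],P[:,1]-c[1])-r,P[:,:2].mean(0),loss='soft_l1',f_scale=.002);return s.x
E
python3 - <<'E'
from h import *
for n in ['scene','side']:
    p=manip.snapshot(n);C=cloud(p);X=lambda m:C[m['pixels']&(p['z_map']>0)]
    P=X(manip.masks_of(p,'cover')[0]); f=P[(P[:,2]>.009)&(P[:,2]<.022)]; k=P[P[:,2]>.042]
    print(n,'flange',len(f),(f[:,:2].min(0)+f[:,:2].max(0))/2,f[:,:2].mean(0),np.median(f[:,2]),'knob',k.mean(0),len(k))
    P=X(manip.masks_of(p,'pot')[0]); P=P[(P[:,2]>.058)&(P[:,2]<.07)]; print('rim',len(P),circ(P,.045),(P.min(0)+P.max(0))/2)
    # lid plane top
    P=X(manip.masks_of(p,'lid')[0]); P=P[(P[:,2]>.098)&(P[:,2]<.12)]
    r=cv2.minAreaRect(P[:,:2].astype(np.float32));print('lid',r,np.median(P[:,2]))
    m=(C[...,2]>.098)&(C[...,2]<.113)&(C[...,0]>.42)&(C[...,0]<.5)&(abs(C[...,1]+.04)<.15);H=C[m]
    print('handle pts',len(H),cv2.minAreaRect(H[:,:2].astype(np.float32)))
    B=C[(C[...,2]>.01)&(C[...,2]<.07)&(C[...,0]>.37)&(C[...,0]<.46)&(abs(C[...,1]-.05)<.06)];print('bolt',len(B),B.mean(0) if len(B) else '')
E
```

```text
scene flange 310 [0.39314216 0.30488746] [0.38981204 0.29855642] 0.015305395335742655 knob [0.39213711 0.30140981 0.04594534] 14
rim 85 [0.57271266 0.2775926 ] [0.57298253 0.2764962  0.0618412 ]
lid ((0.5982916355133057, -0.04061757028102875), (0.24178427457809448, 0.2645045816898346), 82.72383117675781) 0.10653071681587056
handle pts 164 ((0.47877037525177, -0.031470052897930145), (0.13748125731945038, 0.03958555683493614), 89.85248565673828)
bolt 19 [0.4103452  0.07389678 0.03900618]
side flange 507 [0.39523504 0.31245669] [0.39494621 0.31936633] 0.015346480822601705 knob [0.39506134 0.31478624 0.04687004] 32
rim 136 [0.57410991 0.2853922 ] [0.57329351 0.28469719 0.06208479]
lid ((0.6017584800720215, -0.04163384437561035), (0.2308180332183838, 0.2656598389148712), 82.12399291992188) 0.1064872945314368
handle pts 85 ((0.4806995093822479, -0.02272004634141922), (0.13075882196426392, 0.03538881987333298), 89.68305206298828)
bolt 49 [0.39553226 0.04215898 0.03349894]
```

>>> {"name": "arm_command", "arguments": {
  "linear": [
    [0.003,-0.0375,-0.01],
    [0.003,-0.0375,-0.01],
    [0.003,-0.0375,-0.01],
    [0.003,-0.0375,-0.01],
    [0,0,0],
    [0,0,0],
    [0,0,0],
    [0,0,0],
    [0,0,0],
    [0,0,0]
  ],
  "yaw": [0,0,0,0,0,0,0,0,0,0]
}}

```text
time: 2.85
ee_pos: [0.1592, 0.4478, 0.2625]
tcp_rot: [0.182, 0.983, -0.0, -0.0]
wrist_force: [0.5, -0.9, -0.1]
finger_gap: 0.0879
gripper_force: 0.0
```

>>> {"name": "arm_command", "arguments": {
  "linear": [
    [-0.034,-0.006,0.007],
    [-0.034,-0.006,0.007],
    [-0.034,-0.006,0.007],
    [-0.034,-0.006,0.007],
    [-0.034,-0.006,0.007],
    [-0.034,-0.006,0.007],
    [-0.034,-0.006,0.007],
    [-0.032,-0.005,0.007],
    [0,0,0],
    [0,0,0]
  ],
  "yaw": [0,0,0,0,0,0,0,0,0,0]
}}

```text
time: 4.1
ee_pos: [0.3938, 0.3071, 0.2066]
tcp_rot: [0.183, 0.983, -0.0, -0.0]
wrist_force: [0.0, -0.2, 0.8]
finger_gap: 0.0878
gripper_force: 0.0
```

```bash
python3 - <<'E'
from h import *
st=manip.read_state();p=manip.snapshot('wrist');save(p,'w1');C=cloud(p,st);print(st['ee_pos'])
P=C[p['z_map']>0]
f=p['frame'].astype(int);red=(f[...,0]>150)&(f[...,1]<70)&(p['z_map']>0)
Q=C[red];Q=Q[(abs(Q[:,2]-.016)<.006)];print('flange',len(Q),cv2.minEnclosingCircle(Q[:,:2].astype(np.float32)),np.median(Q[:,2]))
for q in['cover','pot']:
  for m in manip.masks_of(p,q)[:2]:
    Q=C[m['pixels']&(p['z_map']>0)]
    print(q,m['p'],m['box'],Q.min(0),Q.max(0))
    if q=='cover':
        k=Q[Q[:,2]>.042];print('knob',len(k),k.mean(0),cv2.minEnclosingCircle(k[:,:2].astype(np.float32)))
    else:
        k=Q[(Q[:,2]>.058)];print('rim',len(k),cv2.minEnclosingCircle(k[:,:2].astype(np.float32)),circ(k,.045) if len(k)>5 else '')
E
```

```text
[0.39383982 0.30708538 0.20664137]
flange 5763 ((0.3951672911643982, 0.31144702434539795), 0.050773922353982925) 0.015417178615003913
cover 0.86 [321.8, 172.3, 105.1, 96.8] [0.3430349  0.25761145 0.0019249 ] [0.45112241 0.36311215 0.04965243]
knob 413 [0.39486714 0.31183517 0.04716246] ((0.3955512046813965, 0.31163230538368225), 0.011073105968534946)
pot 0.83 [29.9, 236.6, 56.3, 98.3] [ 0.2888838  -0.04024789 -0.00122747] [0.40484867 0.00803831 0.07022587]
rim 260 ((0.362170547246933, -0.004019900690764189), 0.0194447822868824) [ 0.34703764 -0.04356199]
pot 0.79 [353.5, 333.6, 87.3, 103.8] [0.52443032 0.22319116 0.00201526] [0.65879251 0.33410892 0.06546842]
rim 1001 ((0.5747668743133545, 0.2840369641780853), 0.04762319475412369) [0.57366164 0.28463723]
```

View pics/w1.png

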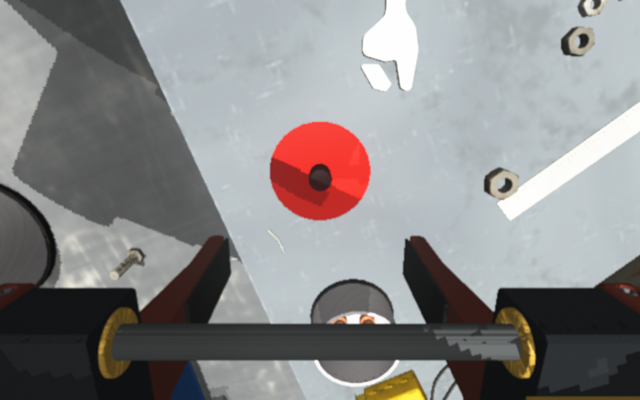

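The wrist picture shows the cover at (320,171), its knob at (320,177), and the small pot with its nozzles at (355,333). I'll descend onto the knob.

>>> {"name": "arm_command", "arguments": {
  "linear": [
    [0,0.0047,0.024],
    [0,0,0.024],
    [0,0,0.024],
    [0,0,0.024],
    [0,0,0.024],
    [0,0,0.024],
    [0,0,0.022],
    [0,0,0.013],
    [0,0,0.006],
    [0,0,0]
  ],
  "yaw": [0,0,0,0,0,0,0,0,0,0],
  "jaw": 0.6
}}

```text
time: 5.5
ee_pos: [0.396, 0.3116, 0.0218]
tcp_rot: [0.182, 0.983, 0.0, 0.0]
wrist_force: [0.7, 0.1, -0.3]
finger_gap: 0.0523
gripper_force: 0.0
```

>>> {"name": "arm_command", "arguments": {
  "linear": [
    [0,0,0],
    [0,0,0],
    [0,0,0],
    [0,0,0],
    [0,0,0],
    [0,0,0],
    [0,0,0],
    [0,0,-0.004],
    [0,0,-0.01],
    [0,0,-0.01]
  ],
  "yaw": [0,0,0,0,0,0,0,0,0,0],
  "jaw": 0,
  "grip_force": 25
}}

```text
time: 6.75
ee_pos: [0.396, 0.3114, 0.0463]
tcp_rot: [0.182, 0.983, 0.0, -0.0]
wrist_force: [0.3, 0.1, -1.2]
finger_gap: 0.0215
gripper_force: 25.0
```

>>> {"name": "arm_command", "arguments": {
  "linear": [
    [0,0,-0.025],
    [0,0,-0.025],
    [0,0,-0.02],
    [-0.03,0.0065,0],
    [-0.03,0.0065,0],
    [-0.03,0.0065,0],
    [-0.03,0.0065,0],
    [-0.03,0.0065,0],
    [-0.026,0.006,0],
    [0,0,0]
  ],
  "yaw": [0,0,0,0,0,0,0,0,0,0]
}}

```text
time: 8.0
ee_pos: [0.5756, 0.2839, 0.1163]
tcp_rot: [0.183, 0.983, 0.0, 0.001]
wrist_force: [-0.1, -0.7, -1.7]
finger_gap: 0.0214
gripper_force: 25.0
```

```bash
python3 - <<'E'
from h import *
st=manip.read_state();p=manip.snapshot('wrist');save(p,'w2');C=cloud(p,st);print(st['ee_pos'],st['wrist_force'])
f=p['frame'].astype(int);red=(f[...,0]>130)&(f[...,1]<60)&(p['z_map']>0)&(p['z_map']<.35)
Q=C[red];Q=Q[Q[:,2]>.07];A=np.c_[Q[:,:2],np.ones(len(Q))];print('flange',len(Q),cv2.minEnclosingCircle(Q[:,:2].astype(np.float32)),np.linalg.lstsq(A,Q[:,2],rcond=None)[0],np.median(Q[:,2]))
q=manip.snapshot('side');D=cloud(q)
m=(abs(D[...,0]-.574)<.06)&(abs(D[...,1]-.2845)<.06)&(D[...,2]>.058)&(D[...,2]<.068);k=D[m];print('rim',len(k),circ(k,.045))
E
```

```text
[0.57561657 0.28390232 0.11625486] [-0.06020932 -0.67897248 -1.65616794]
flange 16489 ((0.5748674273490906, 0.28564777970314026), 0.05166912451386452) [0.00252097 0.00121552 0.10786874] 0.10962504822548455
rim 87 [0.57394274 0.28526417]
```

View pics/w2.png

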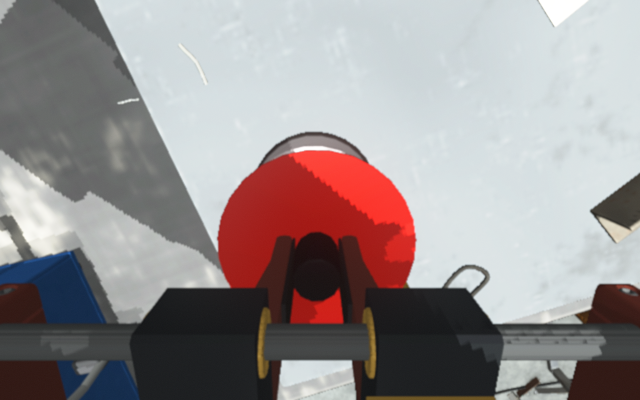

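The wrist picture shows the cover hanging level at (316,240) over the small pot's rim, which shows behind it at (315,145), and it is centred within about 1 mm. I'll lower it 42 mm.

>>> {"name": "arm_command", "arguments": {
  "linear": [
    [0.0008,0,0.012],
    [0,0,0.012],
    [0,0,0.008],
    [0,0,0.004],
    [0,0,0.002],
    [0,0,0.002],
    [0,0,0.001],
    [0,0,0.0005],
    [0,0,0],
    [0,0,0]
  ],
  "yaw": [0,0,0,0,0,0,0,0,0,0]
}}

```text
time: 9.35
ee_pos: [0.5734, 0.2845, 0.0743]
tcp_rot: [0.182, 0.983, 0.0, 0.0]
wrist_force: [0.1, -0.5, -1.8]
finger_gap: 0.0218
gripper_force: 25.0
```

>>> {"name": "arm_command", "arguments": {
  "linear": [
    [0,0,0.0005],
    [0,0,0.0005],
    [0,0,0.0003],
    [0,0,0],
    [0,0,0],
    [0,0,0],
    [0,0,0],
    [0,0,0],
    [0,0,0],
    [0,0,0]
  ],
  "yaw": [0,0,0,0,0,0,0,0,0,0]
}}

```text
time: 10.6
ee_pos: [0.5734, 0.2845, 0.0739]
tcp_rot: [0.182, 0.983, 0.0, 0.0]
wrist_force: [-3.0, -2.2, 8.7]
finger_gap: 0.0216
gripper_force: 25.0
```

>>> {"name": "arm_command", "arguments": {
  "linear": [
    [0,0,0],
    [0,0,0],
    [0,0,0],
    [0,0,-0.005],
    [0,0,-0.02],
    [0,0,-0.03],
    [0,0,-0.03],
    [0,0,-0.03],
    [0,0,-0.03],
    [0,0,-0.02]
  ],
  "yaw": [0,0,0,0,0,0,0,0,8.5,8.5],
  "jaw": 0.6
}}

```text
time: 11.85
ee_pos: [0.574, 0.2848, 0.2413]
tcp_rot: [0.328, 0.945, 0.001, 0.001]
wrist_force: [0.7, -1.2, -1.1]
finger_gap: 0.0527
gripper_force: 0.0
```

>>> {"name": "arm_command", "arguments": {
  "linear": [
    [0,0,0],
    [0,0,0],
    [0,0,0],
    [0,0,0],
    [0,0,0],
    [0,0,0],
    [0,0,0],
    [0,0,0],
    [0,0,0],
    [0,0,0]
  ],
  "yaw": [8.5,8.5,8.5,8.5,8.5,8.5,8.5,0,0,0]
}}

```text
time: 13.1
ee_pos: [0.5734, 0.2845, 0.2382]
tcp_rot: [0.751, 0.66, 0.0, 0.0]
wrist_force: [-0.2, 0.2, 0.9]
finger_gap: 0.0524
gripper_force: 0.0
```

```bash
python3 - <<'E'
from h import *
st=manip.read_state();M=R.from_quat(st['tcp_rot']).as_matrix();print(st['ee_pos'],M[:,0],M[:,1],st['q'],st['wrist_force'])
for n in['scene','side']:
    p=manip.snapshot(n);C=cloud(p)
    f=p['frame'].astype(int);red=(f[...,0]>130)&(f[...,1]<60)&(abs(C[...,0]-.574)<.08)&(abs(C[...,1]-.285)<.08)&(C[...,2]>.05)&(C[...,2]<.09)
    Q=C[red];A=np.c_[Q[:,:2]-[.574,.285],np.ones(len(Q))];print(n,len(Q),np.linalg.lstsq(A,Q[:,2],rcond=None)[0],(Q.min(0)+Q.max(0))/2)
p=manip.snapshot('wrist');save(p,'w3')
C=cloud(p,st)
m=manip.masks_of(p,'lid_handle');print([(x['p'],x['box']) for x in m[:2]])
for s in manip.spot_point(p,'lid_handle')[:2]:print(s)
E
```

```text
[0.57335245 0.28450756 0.23822717] [1.29176708e-01 9.91621577e-01 1.61192988e-04] [ 9.91621545e-01 -1.29176749e-01  2.79938005e-04] [ 4.42031698e-01  4.28823351e-01  1.58194096e+00 -1.75339314e-05
  1.13050570e+00  5.71577879e-01] [-0.19282825  0.15267832  0.90399236]
scene 50 [-0.00808001 -0.02252395  0.06662994] [0.56898233 0.28260111 0.0664962 ]
side 114 [-0.0048924   0.00740029  0.06708208] [0.56732966 0.29350669 0.06740714]
[(0.87, [359.2, 379.8, 97.0, 39.0]), (0.51, [360.7, 380.4, 92.6, 34.5])]
```

View pics/w3.png

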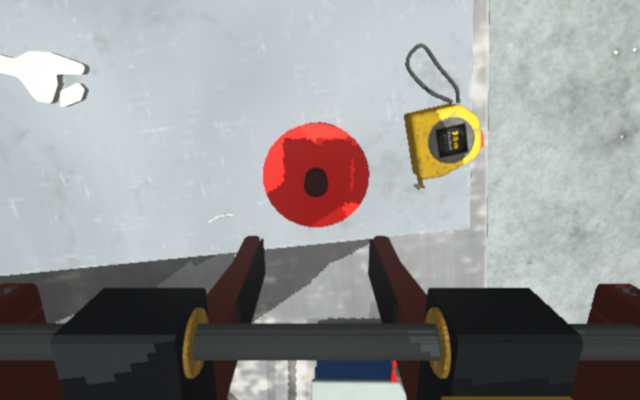

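The wrist picture shows the cover seated on the pot at (316,175), level and at the right height. I'll move above the handle next.

>>> {"name": "arm_command", "arguments": {
  "linear": [
    [-0.037,-0.0068,0],
    [-0.037,-0.0068,0],
    [-0.037,-0.0068,0],
    [-0.037,-0.0068,0],
    [-0.037,-0.0068,0],
    [-0.037,-0.0068,0],
    [-0.037,-0.0068,0],
    [-0.037,-0.0068,0],
    [-0.035,-0.0066,0],
    [0,0,0]
  ],
  "yaw": [0,0,0,0,0,0,0,0,0,0]
}}

```text
time: 14.6
ee_pos: [0.469, -0.0372, 0.238]
tcp_rot: [0.753, 0.658, -0.0, 0.0]
wrist_force: [-0.1, -0.8, -0.5]
finger_gap: 0.0529
gripper_force: 0.0
```

```bash
cat > hm.py <<'E'
from h import *
st=manip.read_state();p=manip.snapshot('wrist')
C=cloud(p,st);print(st['ee_pos'],st['q'])
m=manip.masks_of(p,'lid_handle')[0];print(m['p'],m['box'])
Q=C[(abs(C[...,0]-.467)<.03)&(C[...,2]>.085)&(C[...,2]<.125)&(abs(C[...,1]+.035)<.045)&(p['z_map']>0)]
b=np.polyfit(Q[:,1],Q[:,0],1);print('bar',len(Q),Q.min(0),Q.max(0),'x=',np.polyval(b,-.03),'slope',b[0],'top',np.percentile(Q[:,2],[5,50,95]))
for s in manip.spot_point(p,'lid_handle')[:2]:
    u,v=np.round(s['position']).astype(int);print(s['p'],u,v,C[v,u])
m=manip.masks_of(p,'lid')[0];Q=C[m['pixels']&(p['z_map']>0)];print(Q.min(0),Q.max(0))
E
python3 - <<'E'
from hm import *
save(p,'w4')
E
```

```text
[ 0.46898104 -0.03716374  0.23799971] [-1.04282751e-01  1.73686907e-01  1.94674040e+00 -1.65900926e-04
  1.02119459e+00  2.97193340e-02]
0.64 [477.8, 145.3, 324.5, 290.7]
bar 1471 [ 0.46333544 -0.07999092  0.10413152] [0.48956095 0.0099947  0.11303736] x= 0.4760877218857225 slope 0.1266393483036347 top [0.1067859  0.11009477 0.11177762]
0.77 322 172 [ 0.47620131 -0.02166464  0.1101745 ]
0.64 286 336 [0.47991674 0.04254823 0.39914454]
[ 0.45600991 -0.69918092 -0.70867988] [1.42522066 0.09829549 0.32366414]
```

View pics/w4.png

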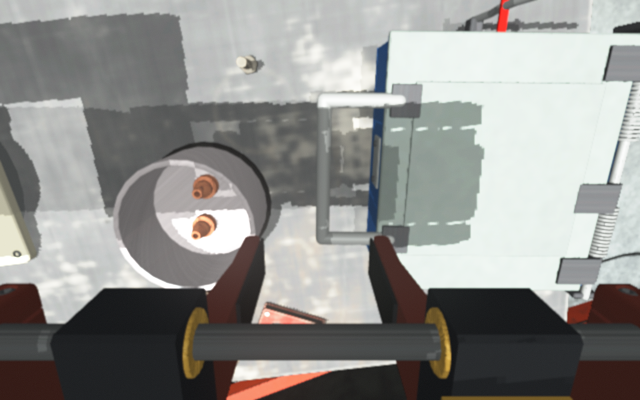

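The wrist picture shows the bin handle's bar in column 323, rows 95 to 240, with the big look-alike pot at (193,215) clear of the fingers and the bolt at (245,63). The bar's middle is near (0.477, -0.022). I'll descend and grip it.

>>> {"name": "arm_command", "arguments": {
  "linear": [
    [0.008,0.0027,0.01],
    [0.008,0.0027,0.015],
    [0,0,0.022],
    [0,0,0.022],
    [0,0,0.022],
    [0,0,0.022],
    [0,0,0.018],
    [0,0,0.012],
    [0,0,0.008],
    [0,0,0]
  ],
  "yaw": [0,0,0,0,0,0,0,0,0,0]
}}

```text
time: 16.05
ee_pos: [0.4768, -0.0203, 0.0864]
tcp_rot: [0.752, 0.659, -0.0, -0.0]
wrist_force: [-0.2, -0.2, -0.5]
finger_gap: 0.0524
gripper_force: 0.0
```

>>> {"name": "arm_command", "arguments": {
  "linear": [
    [0,0,0],
    [0,0,0],
    [0,0,0],
    [0,0,0],
    [0,0,0],
    [0,0,0],
    [0,0,0],
    [0,0,0],
    [0,0,0],
    [0,0,0]
  ],
  "yaw": [0,0,0,0,0,0,0,0,0,0],
  "jaw": 0,
  "grip_force": 20
}}

```text
time: 17.3
ee_pos: [0.477, -0.0205, 0.0869]
tcp_rot: [0.752, 0.659, -0.0, -0.0]
wrist_force: [-1.6, 0.2, 1.8]
finger_gap: 0.0114
gripper_force: 20.0
```

```bash
python3 - <<'E'
from h import *
st=manip.read_state();M=R.from_quat(st['tcp_rot']).as_matrix();print(st['time'],st['ee_pos'],M[:,:2].T,st['wrist_force'],st['finger_gap'])
p=manip.snapshot('side');C=cloud(p)
im=cv2.cvtColor(p['frame'],cv2.COLOR_RGB2BGR)[140:240,240:400];cv2.imwrite('pics/s5.png',cv2.resize(im,None,fx=5,fy=5))
f=lambda a:np.array([.255*np.cos(a)-.006*np.sin(a),.255*np.sin(a)+.006*np.cos(a)])
for a in [.05,.1,.2,.3,.4,.5,.6,.7,.8,.82,.85]:print(a,np.round((f(a)-f(0))*[-1,1],4))
E
```

```text
17.3 [ 0.47695934 -0.02054392  0.08689415] [[ 1.30786428e-01  9.91410566e-01 -2.41192512e-05]
 [ 9.91410557e-01 -1.30786430e-01 -1.32508798e-04]] [-1.57272256  0.15058887  1.797838  ] 0.011407477221436603
0.05 [0.0006 0.0127]
0.1 [0.0019 0.0254]
0.2 [0.0063 0.0505]
0.3 [0.0132 0.0751]
0.4 [0.0225 0.0988]
0.5 [0.0341 0.1215]
0.6 [0.0479 0.1429]
0.7 [0.0638 0.1629]
0.8 [0.0816 0.1811]
0.82 [0.0854 0.1845]
0.85 [0.0912 0.1895]
```

View pics/s5.png

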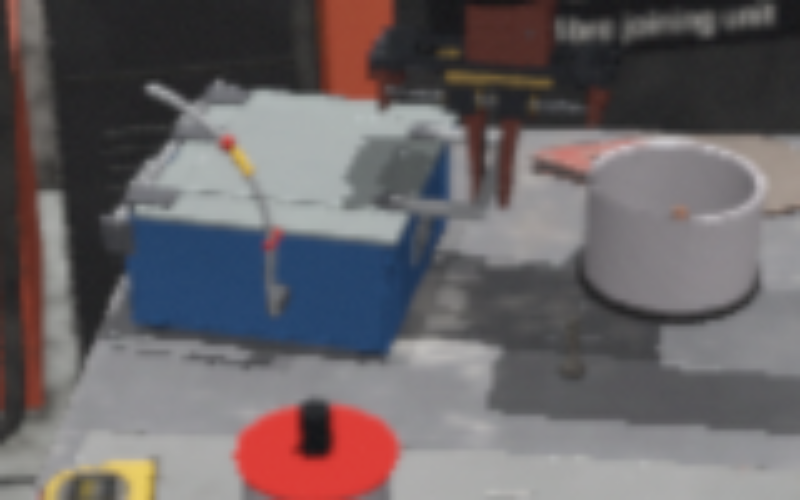

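The side crop shows the fingers closed on the handle bar at (490,200), the lid shut with its pointer at (275,238), the yellow band at (240,162), and the cover seated. I'll lift along the arc to 0.4 rad.

>>> {"name": "arm_command", "arguments": {
  "linear": [
    [0,0.0006,-0.0127],
    [0,0.0013,-0.0127],
    [0,0.0019,-0.0126],
    [0,0.0025,-0.0125],
    [0,0.0032,-0.0124],
    [0,0.0037,-0.0122],
    [0,0.0044,-0.012],
    [0,0.0049,-0.0117],
    [0,0,0],
    [0,0,0]
  ],
  "yaw": [0,0,0,0,0,0,0,0,0,0]
}}

```text
time: 18.6
ee_pos: [0.4982, -0.0236, 0.186]
tcp_rot: [0.752, 0.659, -0.001, -0.001]
wrist_force: [-6.2, -2.0, 1.2]
finger_gap: 0.0113
gripper_force: 20.0
```

>>> {"name": "arm_command", "arguments": {
  "linear": [
    [0,0.0045,-0.0115],
    [0,0.0061,-0.0112],
    [0,0.0066,-0.0109],
    [0,0.0072,-0.0105],
    [0,0.0077,-0.0102],
    [0,0.0082,-0.0098],
    [0,0.0087,-0.0093],
    [0,0.0091,-0.0089],
    [0,0.0038,-0.0034],
    [0,0,0]
  ],
  "yaw": [0,0,0,0,0,0,0,0,0,0]
}}

```text
time: 19.85
ee_pos: [0.5607, -0.0324, 0.2744]
tcp_rot: [0.752, 0.659, -0.0, 0.001]
wrist_force: [-11.7, -4.7, 12.4]
finger_gap: 0.0115
gripper_force: 20.0
```

```bash
cat > ang.py <<'E'
from h import *
import sys
st=manip.read_state();print(st['time'],st['ee_pos'],st['wrist_force'],st['finger_gap'])
p=manip.snapshot('side');C=cloud(p)
im=cv2.cvtColor(p['frame'],cv2.COLOR_RGB2BGR)[110:210,240:400];cv2.imwrite(f'pics/{sys.argv[1]}.png',cv2.resize(im,None,fx=5,fy=5))
# lid plane
for n,q in(('side',p),('scene',manip.snapshot('scene'))):
    C=cloud(q);m=manip.masks_of(q,'lid')
    if not m:continue
    Q=C[cv2.erode(m[0]['pixels'].astype(np.uint8),np.ones((3,3)))>0];Q=Q[(Q[:,2]>.10)&(Q[:,2]<.3)&(Q[:,0]<.8)]
    d=np.array([.9914,-.1308]);s=(Q[:,:2]-[.477,-.0205])@d;w=np.ones(len(Q),bool)
    for _ in range(5):
        b=np.polyfit(s[w],Q[w,2],1);w=abs(np.polyval(b,s)-Q[:,2])<.006
    print(n,'lid angle',-np.arctan(b[0]),w.sum(),len(Q))
    f=q['frame'].astype(int);r=(f[...,0]>170)&(f[...,1]<70)&(f[...,2]<70);B=C[r&(C[...,2]>.1)&(C[...,0]>.55)&(C[...,0]<.8)&(abs(C[...,1])<.15)]
    if len(B):print('red pts',np.c_[(B[:,:2]-[.477,-.0205])@d-.255,B[:,2]-.1].round(3)[:12].tolist())
E
python3 ang.py s6
```

```text
19.85 [ 0.56074455 -0.03235112  0.27443915] [-11.65769304  -4.66732503  12.4139818 ] 0.011492106471279734
side lid angle 0.8239138533022196 204 212
red pts [[-0.092, 0.079]]
scene lid angle 0.8238426140952215 683 748
red pts [[-0.091, 0.077], [-0.093, 0.081], [-0.094, 0.079]]
```

View pics/s6.png

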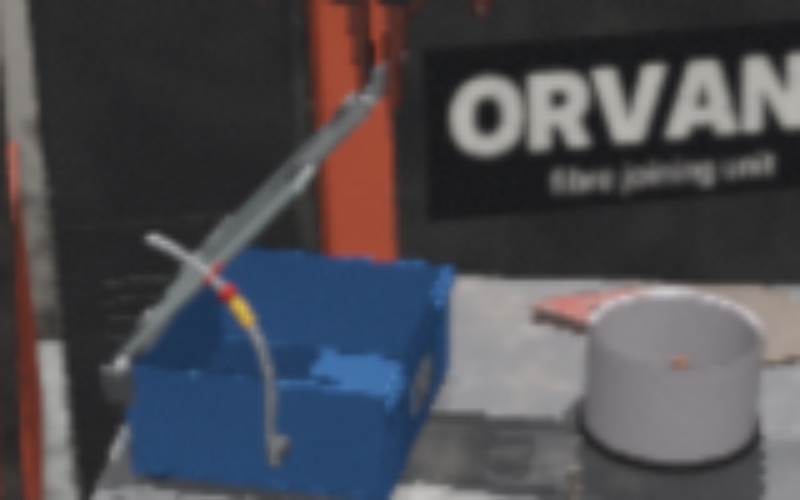

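The side crop shows the pointer at (215,270) beyond the red bead at (228,291), and the lid plane fits 0.82 rad, past balance. I'll ease it down to about 0.58.

>>> {"name": "arm_command", "arguments": {
  "linear": [
    [0,-0.0083,0.0061],
    [0,-0.0077,0.0067],
    [0,-0.0069,0.0075],
    [0,-0.0066,0.0078],
    [0,-0.0063,0.008],
    [0,-0.006,0.0083],
    [0,0,0],
    [0,0,0],
    [0,0,0],
    [0,0,0]
  ],
  "yaw": [0,0,0,0,0,0,0,0,0,0]
}}

```text
time: 21.3
ee_pos: [0.5195, -0.0259, 0.2272]
tcp_rot: [0.752, 0.659, 0.0, 0.0]
wrist_force: [2.3, 0.3, -2.3]
finger_gap: 0.0116
gripper_force: 20.0
```

```bash
python3 ang.py s7
```

```text
21.3 [ 0.51954849 -0.0258946   0.22715322] [ 2.29637234  0.2895317  -2.28087702] 0.011617618889522521
side lid angle 0.5671498587507651 524 525
red pts [[-0.092, 0.078]]
scene lid angle 0.5689661362612678 336 339
red pts [[-0.095, 0.081], [-0.093, 0.082], [-0.09, 0.081], [-0.093, 0.078]]
```

View pics/s7.png

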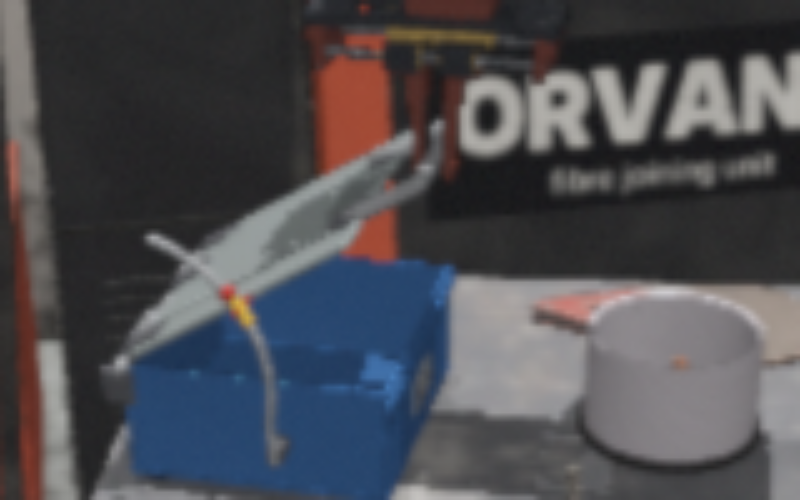

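The side crop shows the pointer in the yellow band at (242,308), just below the red bead. The lid fits 0.57 rad, and the handle is still gripped with low force.

```bash
python3 -c "
from cell import manip
print(manip.job_done())"
```

```text
the job is handed in; nothing more can be done
None
```

The job is handed in at about 21 s of the 58 s allowed: the red cover sits seated and level on the small pot and is released, and the lid was lifted to 0.82 rad, past balance, then eased back to about 0.57 rad in the yellow band, where the gripper still holds it by the handle.

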